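# Clamp a filter cartridge in the vee holder

## Task

Take the thicker steel filter cartridge out of its slanted sleeve by its exposed end, lay it down in the shallow white tray and let go, then take it again across its middle and set it on the runners of the grey vee holder, clear of the vee. Let go, roll it along the runners under the arm until it drops into the vee, and let it come to rest there by itself, untouched by hand or clamp. Then press the clamp plunger down firmly on it (about 10 N, not more than a strong finger's push) so that the pad stays on it, disturbing none of the other vessels or the slim cartridge.

Things in the scene. Friction and masses are not known exactly. Their poses are not given: they have to be found in the camera images.
- cartridge_center (a point): centre of the thicker steel cartridge with flush black end caps: a plain cylinder 36 mm in diameter, 140 mm long, 0.2 to 0.45 kg; x along its axis. At first it sits in its stand at 45 degrees, x pointing up and away from the robot; the upper 55 mm (+x end) stick out of the sleeve, 85 mm are inside: draw it straight out along its axis. Either end may face either way in the holder
- slim_center (a point): centre of a slimmer look-alike cartridge (22 mm diameter, 140 mm long), in a stand of its own at 45 degrees likewise; a bystander, leave alone
- stand: fixed slant stand of the thick cartridge: base plate 150 x 60 x 8 mm, square aluminium sleeve (48 mm outside, 2 mm play) at 45 degrees, its mouth up and towards +x of the stand. Origin on the bench, 85 mm under the centre of the inserted cartridge; y is horizontal, across the sleeve. The two stands change places
- stand_mouth (a point): centre of the mouth of that sleeve, on the cartridge's axis; axes as the stand's (not slanted)
- slim_stand: the like, smaller stand of the slim cartridge; fixed
- tray: fixed white lay-down tray, 110 mm long (x), about 110 mm wide, a shallow vee along x: two faces falling 8 degrees to a groove 20 mm above the bench, outer edges 28 mm above it (keep fingertips off them). Its ends are open, so a cartridge may overhang; lying in it, a cartridge has its axis 38 mm above the bench. Origin on the bench under the tray's centre
- tray_groove (a point): middle of the tray's groove, 20 mm above the bench; x along the groove
- holder: fixed vee holder, base 180 (x) x 225 (y) mm; origin on the bench under the vee's axis, which runs along x. The runners lie to -y of the vee, side fences 70 mm high at x = +-75 mm along them. Behind the vee, at y = 23 mm, stands a wall 70 mm high, too close to the seated cartridge for a finger, so the cartridge goes in only from the runners
- vee_seat (a point): centre of the cartridge when seated in the 90 degree vee: 39.5 mm above the bench; x along the vee, y from the runners towards the back wall. Over it reaches an arm 24 mm wide from the back to y = -13 mm, underside 87 mm and top 105 mm high, with the clamp knob on top: a hand pushing the cartridge in must lean back (towards -y), about 30 degrees, to clear them
- runner_rest (a point): centre of the cartridge when resting on the runners against the end lip: 133 mm from the vee's axis, 43 mm above the bench. It rolls back to there when let go: the runners fall 2.5 degrees from the vee's edge (y = -16 mm of the holder, 30 mm high) to the lip (y = -146 mm, 30 mm high, middle 70 mm open). Pushed over the edge, it drops 8 mm into the vee
- clamp (a joint): travel of the clamp plunger, m, 0 at its highest, growing downwards, at most 0.03; its friction (about 4 N) holds it where it is left. Its rubber pad, 20 mm across, is 77 mm above the bench at 0 and meets a seated cartridge at about 0.0195
- clamp_top (a point): centre of the top of the plunger's black knob (28 mm across, 14 mm thick), 143 mm above the bench at joint 0, above the vee's middle; press it straight down
- flask: glass conical flask, 78 mm across, 130 mm tall, origin under it; leave alone
- media: amber bottle, 70 mm across, 150 mm tall, origin under it; leave alone

How it is judged (in metres and radians):
On the way, in this order (a step that is already met when the one before it is completed fails the run):
1. the thick cartridge lies in the tray, let go (contact force between the fingers and cartridge below 0.1 N and linear speed of cartridge below 0.02 m/s and angular speed of cartridge below 0.5 rad/s and x of cartridge_center in the frame of tray_groove between -0.06 and 0.06 m and y of cartridge_center in the frame of tray_groove between -0.02 and 0.02 m and z of cartridge_center in the frame of tray_groove between 0.012 and 0.024 m and angle between cartridge_center's own x axis and vertical above 1.45 rad), for 0.2 s.
2. the cartridge lies on the holder's runners, clear of the vee, let go (contact force between the fingers and cartridge below 0.1 N and x of cartridge_center in the frame of vee_seat between -0.012 and 0.012 m and y of cartridge_center in the frame of vee_seat between -0.14 and -0.04 m and z of cartridge_center in the frame of vee_seat between 0 and 0.015 m and contact force between holder and cartridge above 0.5 N), for 0.2 s.
3. the cartridge has come to rest in the vee, touched by neither hand nor clamp (contact force between each of the fingers, clamp and cartridge below 0.1 N and linear speed of cartridge below 0.02 m/s and angular speed of cartridge below 0.5 rad/s and x of cartridge_center in the frame of vee_seat between -0.01 and 0.01 m and y of cartridge_center in the frame of vee_seat between -0.003 and 0.003 m and z of cartridge_center in the frame of vee_seat between -0.003 and 0.003 m and angle between the x axis of cartridge_center and the x axis of vee_seat, either way round below 0.05 rad), for 0.3 s.
4. the clamp is pressed firmly on the cartridge (over 5 N) (x of cartridge_center in the frame of vee_seat between -0.01 and 0.01 m and y of cartridge_center in the frame of vee_seat between -0.003 and 0.003 m and z of cartridge_center in the frame of vee_seat between -0.003 and 0.003 m and angle between the x axis of cartridge_center and the x axis of vee_seat, either way round below 0.05 rad and contact force between clamp and cartridge above 5 N), for 0.05 s.
At the end, for the whole second after the job is handed in: the thick cartridge rests in the vee, its axis within 3 mm of the vee's axis across it and 0.05 rad in direction, within 10 mm of the middle lengthwise, let go and still, with the clamp's pad down on it and touching it (contact force between the fingers and cartridge below 0.1 N and linear speed of cartridge below 0.02 m/s and angular speed of cartridge below 0.5 rad/s and x of cartridge_center in the frame of vee_seat between -0.01 and 0.01 m and y of cartridge_center in the frame of vee_seat between -0.003 and 0.003 m and z of cartridge_center in the frame of vee_seat between -0.003 and 0.003 m and angle between the x axis of cartridge_center and the x axis of vee_seat, either way round below 0.05 rad and value of joint clamp above 0.0175 m and contact force between clamp and cartridge above 0.2 N).
It fails at once if the clamp is forced: over 40 N on the cartridge (contact force between clamp and cartridge above 40 N).
It fails at once if the slim cartridge, the flask or the bottle is disturbed (moved over 15 mm) (distance of any of slim_center, flask, media from where it was at the start of the episode above 0.015 m).
It also fails if it takes over 67 s, if anything falls off the work surface, if the arm or the gripper's body presses on something with over 40 N, if the wrist force passes 120 N, or if a joint passes its speed limit or range.

## Robot

A 6-joint arm with a two-finger parallel gripper is mounted at the origin on the work surface. World frame = base frame: x ahead of the robot, y to its left, z up, the work surface at z = 0. Lengths are in mm, angles in degrees, forces in N, time in s.
With the tool pointing down it reaches from about 350 to 850 mm from the base axis. Payload 8.1 kg.
Tool frame: the origin (TCP) lies midway between the tips of the shut fingers; the grasp point (between the pads) lies 19 mm behind it (r.grasp_offset is the distance from the TCP to the grasp point, in mm); z points along the fingers, x is the direction in which the jaws open and shut, and the axes are right-handed (so a half turn about z gives the same grasp; the last joint's range is limited). The gripper opens to 85 mm and grips with 20 to 120 N. Pads are 22 mm wide; open, the fingers measure 114 mm over their backs; the gripper's body (76 mm by 85 mm) begins 54 mm behind the grasp point. The pads swing forward as they close: fully open they stand 13 mm farther back than shut.
Start: joints at [-72.33, 7.471, 85.268, -0, 87.261, -4.893], TCP at [230.24, -554.071, 231.292] pointing down, gripper open.
Joint ranges: [-169.43, 169.43], [-51.17, 129.36], [1.28, 143.12], [-76.62, 256.62], [0, 156.53], [-152.29, 152.29]. Speed limits (degrees/s): [136.94, 136.94, 159.86, 180, 180, 180].

## Interface

Orientations are given as [roll, pitch, yaw] about the fixed x, y, z axes, in that order (R = Rz(yaw) Ry(pitch) Rx(roll)).
In Python, from bench import r, optics, hand_in gives the robot as it stands.
- The arm moves only by the shell command python3 -m pendant 'ROWS' [FORCE]. ROWS is JSON, a list of rows, each a list of 5 numbers: the opening, from 0 (shut) to 1 (fully open), then the shift along the tool's x, y, z in mm, then the turn about the tool's z in degrees. A call has 1 to 10 rows; each row shifts and turns the commanded pose from where the row before left it, along the tool's axes as they then stand; what a row does not reach is not made up. A row lasts 1/10 s, in which the tool goes at most 50 mm and 8.59 degrees, less where a joint would pass 70% of its speed; a pose out of reach is approached as far as the arm can. A call with a gripper value outside its range is refused whole. The fingers move at their own pace and stop on an object; FORCE is the grip in N (left out, the last holds). Time passes only in rows, so rows that do not move let the fingers close. It gives the time, the measured TCP pose, the force and the opening at its end, in the units of the state.
- r.sense(): the state, without advancing time (a new reading comes with each control period).
- optics.snapshot(name): name is "scene" or "top"; returns (picture, depth): 480x640x3 uint8, blue, green, red; 480x640 float32, mm along the optical axis (not along the pixel's ray), 0 where there is no reading.
- optics.camera_params(name): a dict with "camera_matrix" (3x3 intrinsics, pixels), "k1" (the pictures are not rectified: a ray, as slopes to the right and down, at radius r is drawn at 1 + k1 r^2 times it, then the intrinsics apply), "eye" and "orientation" of the camera in the world. Camera axes: x right, y down, z forward; pixel columns grow to the right and rows downward; lengths in mm; the calibration is good to about 2 mm. A picture is of the moment at which its call begins. camera_params takes no time and is no camera call.
- hand_in(): hands the job in, once; it reports no verdict.
Trained networks look in the newest picture that a camera, given by its name, has taken for a name from the list of things; names that differ only in an ending like _2 or _b are one class to them, and where a whole thing is asked for, a point or a joint stands for the part that bears it (a point fixed in the world has none). Each returns a list of dicts, best first, with "score" (0 to 1); they miss things now and then, are a little off and sometimes report something else, mostly with a low value. They report only what shows in the picture. A call takes as long as a camera call.
- optics.search_frame(camera, query): "at" ([x, y, z] in mm, in world coordinates, good to about 4 mm: the middle of the surface that is visible of it).
The state is a dict: "time": time; "joint_pos": joint angles; "qd": joint speeds; "joint_efforts": joint torques, N m; "tool_pos": TCP position; "tcp_rot": TCP orientation; "ft_force": force on the tool from outside, world axes, zero at the start; "wrist_torque": the same for the moment, N m; "finger_gap": finger opening in mm.
Only numpy, scipy, OpenCV 4.12 (cv2) and the standard library are available. Lean on these libraries where they do the work, as an engineer would, in place of code of your own. Each camera call takes 0.05 s, during which the arm holds its last target. There are 200 camera calls.

## Working session

There is one attempt and no reset: what is moved stays moved. The work goes in short steps, Python scripts to look and compute and a shell command to move; the robot and the scene stay as the last step left them, time stands still between calls to the robot, and variables do not carry over. Pictures are saved under pics/ and viewed, about 8 in all and at most 12, crops included, and the job is handed in when it is done.

```bash
ls; mkdir -p pics
cat > h.py <<'E'
import numpy as np, cv2
from bench import r, optics
from scipy.spatial.transform import Rotation as Ro
def snap(n,f=None):
    im,d=optics.snapshot(n)
    if f: cv2.imwrite('pics/'+f,im)
    return im,d
def cam(n):
    p=optics.camera_params(n); return p
E
python3 - <<'E'
from h import *
for n in('scene','top'):
    print(cam(n)); im,d=snap(n,n+'0.png')
    np.save(n+'0.npy',d)
    for q in ['cartridge_center','slim_center','stand','slim_stand','tray','holder','clamp_top','flask','media']:
        print(n,q,[(np.round(x['at']),round(x['score'],2)) for x in optics.search_frame(n,q)[:3]])
print(r.sense())
E
```

```text
pics
{'camera_matrix': array([[435.22599824,   0.        , 318.23927935],
       [  0.        , 435.22599824, 238.04561795],
       [  0.        ,   0.        ,   1.        ]]), 'k1': -0.04585987446101497, 'eye': array([1022.85654838,  -66.07783413,  949.9268586 ]), 'orientation': array([-146.68747701,    0.17525431,   85.16124176])}
scene cartridge_center [(array([ 564., -167.,  133.]), 0.79), (array([600., 248.,  26.]), 0.42)]
scene slim_center [(array([ 597., -358.,  127.]), 0.63), (array([592., 308., 140.]), 0.42)]
scene stand [(array([ 528., -163.,   11.]), 0.83)]
scene slim_stand [(array([ 558., -363.,    7.]), 0.87)]
scene tray [(array([593., 309., 142.]), 0.39)]
scene holder [(array([599., 247.,  26.]), 0.74)]
scene clamp_top [(array([587., 311., 142.]), 0.5), (array([422., -14.,  50.]), 0.39)]
scene flask [(array([425., -14.,  52.]), 0.9)]
scene media [(array([ 413., -153.,   92.]), 0.66), (array([591., 307., 138.]), 0.43)]
{'camera_matrix': array([[525.58352266,   0.        , 311.56735315],
       [  0.        , 525.58352266, 241.09470093],
       [  0.        ,   0.       
[... 746 characters left out ...]
4., -146.,  109.]), 0.79)]
{'time': 1.0, 'joint_pos': array([-7.23293512e+01,  7.47186272e+00,  8.52684139e+01, -3.10476318e-04,
        8.72612233e+01, -4.89188328e+00]), 'qd': array([-0.06161928, -0.01956138, -0.15090864, -0.02777801,  0.07911408,
        0.02792753]), 'joint_efforts': array([-2.97140950e-04, -5.69331980e+01, -5.00877357e+01, -3.59486539e-04,
        1.11978581e-03,  2.92095137e-05]), 'tool_pos': array([ 230.24463013, -554.06281841,  231.27906334]), 'tcp_rot': array([ 1.79999819e+02,  1.52091153e-03, -6.74374531e+01]), 'ft_force': array([-0.13710458, -0.03862219,  0.00086773]), 'wrist_torque': array([-0.01486024,  0.00869675, -0.00711971]), 'finger_gap': 85.53638335073292}
```

View pics/top0.png

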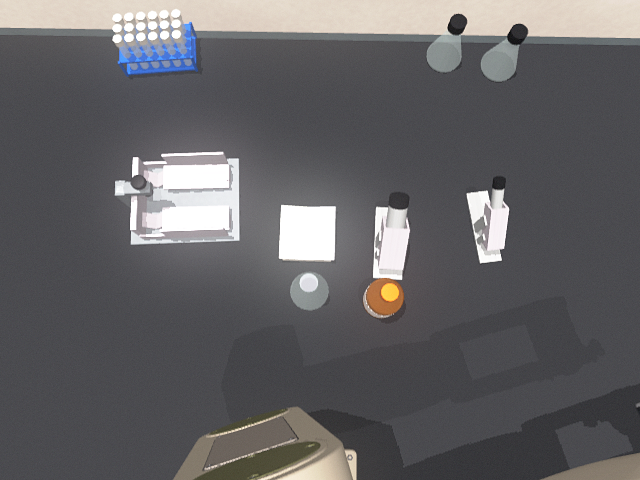

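View pics/scene0.png

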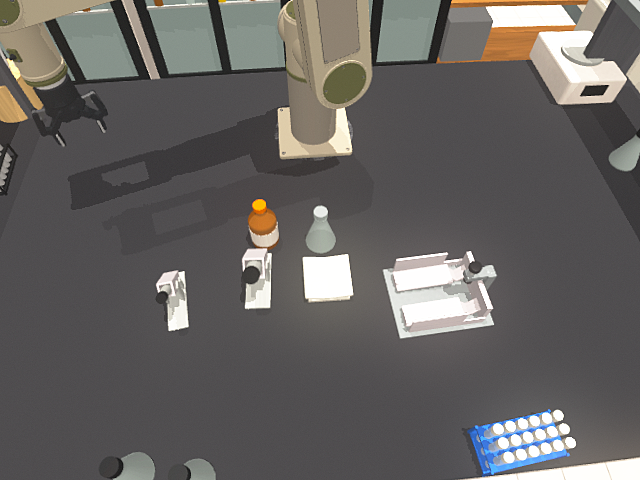

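The top view shows the holder at left (pixel 185,200) with its knob at (138,183), the tray at (308,233), the thick stand at (395,235) and the slim stand at (492,225). The flask is at (310,290) and the bottle at (385,297). Next I'll measure geometry from the point clouds.

```bash
cat >> h.py <<'E'
def cloud(n,d):
    p=cam(n); K=p['camera_matrix']; v,u=np.mgrid[0:480,0:640]
    pts=np.stack([u,v],-1).reshape(-1,1,2).astype(np.float64)
    n_=cv2.undistortPoints(pts,K,np.array([p['k1'],0,0,0.])).reshape(-1,2)
    z=d.reshape(-1,1); c=np.hstack([n_,np.ones((len(n_),1))])*z
    R=Ro.from_euler('xyz',p['orientation'],degrees=True).as_matrix()
    return (c@R.T+p['eye'])[z[:,0]>0]
def box(P,x,y,z): 
    P=P[(P[:,0]>x[0])&(P[:,0]<x[1])&(P[:,1]>y[0])&(P[:,1]<y[1])&(P[:,2]>z[0])&(P[:,2]<z[1])]; return P
def rect(P): return [np.round(np.array(a),1) for a in cv2.minAreaRect(P[:,:2].astype(np.float32))] if len(P)>5 else None
E
python3 - <<'E'
from h import *
for n in('scene','top'):
    P=cloud(n,np.load(n+'0.npy'))
    print(n,'bench z',np.median(box(P,(300,700),(50,120),(-20,20))[:,2]))
    T=box(P,(455,600),(-80,75),(16,34)); print(' tray',rect(T),len(T))
    c=np.median(T[:,:2],0); A=T[:,:2]-c
    for yaw in range(0,180,15):
        w=A@[-np.sin(np.radians(yaw)),np.cos(np.radians(yaw))]
        s=np.linalg.lstsq(np.c_[np.abs(w),np.ones(len(w))],T[:,2],rcond=None); print('  ',yaw,np.round(s[0],3),round(float(s[1][0]/len(w)),2),end=';')
    print()
    print(' tray z pct',np.percentile(T[:,2],[1,5,50,95,99]))
    print(' base thick',rect(box(P,(430,680),(-240,-100),(4,13))))
    S=box(P,(430,680),(-240,-100),(30,190)); print(' sleeve+cart',rect(S),S[:,2].max())
    hi=box(P,(430,680),(-240,-100),(108,190)); print(' cart upper',rect(hi), np.round(hi.mean(0),1),len(hi))
    print(' holder all',rect(box(P,(480,720),(120,370),(5,60))))
    H=box(P,(480,720),(120,370),(3,160)); print(np.histogram(H[:,2],bins=range(0,165,5))[0])
    k=box(P,(540,640),(260,350),(130,160)); print(' knob',rect(k),len(k),np.round(k.mean(0),1),np.percentile(k[:,2],[5,50,95]))
    print(' arm',rect(box(P,(540,640),(240,400),(98,110))))
    fz=box(P,(480,720),(120,370),(62,74)); print(' fences',rect(fz),len(fz))
# height grid of holder from top
P=cloud('top',np.load('top0.npy'))
for x in range(500,700,10):
    print(x,[int(np.median(q)) if len(q:=box(P,(x-5,x+5),(y-5,y+5),(-10,200))[:,2]) else -1 for y in range(130,370,10)])
E
```

```text
scene bench z -0.7288804154539434
 tray [array([526.6,  -5.5]), array([112., 112.]), np.float64(89.5)] 1863
   0 [ 0.135 18.932] 3.06;   15 [ 0.112 19.624] 4.32;   30 [ 0.07  20.873] 6.28;   45 [ 0.033 21.884] 7.45;   60 [1.4000e-02 2.2362e+01] 7.75;   75 [3.0000e-03 2.2655e+01] 7.81;   90 [-0.    22.743] 7.81;   105 [6.0000e-03 2.2585e+01] 7.8;   120 [1.9000e-02 2.2238e+01] 7.7;   135 [ 0.041 21.656] 7.23;   150 [ 0.08  20.588] 5.81;   165 [ 0.119 19.422] 3.9;
 tray z pct [16.89191506 18.221916   22.73114588 27.36357653 28.7732642 ]
 base thick [array([ 546. , -183.1]), array([132.7, 228.3]), np.float64(82.3)]
 sleeve+cart [array([ 506.4, -170.4]), array([ 52.5, 155.6]), np.float64(87.0)] 147.49564473751252
 cart upper [array([ 546.4, -171.3]), array([73.2, 47.2]), np.float64(4.3)] [ 556.3 -173.4  128.6] 362
 holder all [array([595.6, 250.3]), array([178.6, 225.2]), np.float64(2.6)]
[ 225 1928  343  256  681 1722  413  147  144  146  145  142  144  372
  168   24   11   14   39   39  151  109    6    0    1    6   17   81
   44    0    0    0]
 knob [array([590.6, 307.7]), array([27
[... 2744 characters left out ...]
, 18, 12, 11, -1, 71, -1, -1]
630 [0, 3, 7, 21, 24, 23, 24, 26, 25, 26, 26, 27, 27, 28, 27, 28, 27, 22, 15, 23, 44, 69, 66, -1]
640 [0, 2, 7, 23, 24, 24, 25, 25, 26, 26, 27, 27, 26, 27, 28, 29, 29, 24, 17, 22, 37, 69, 67, -1]
650 [0, 0, 8, 24, 24, 24, 25, 25, 25, 26, 25, 26, 27, 28, 28, 28, 29, 26, 14, 19, 39, 68, 70, -1]
660 [0, 0, 7, 10, 24, 24, 25, 24, 25, 26, 26, 27, 26, 28, 28, 29, 29, 7, 10, 10, 15, 61, 68, -1]
670 [-1, 0, 6, 8, 43, 43, 45, 48, 44, 49, 46, 46, 49, 50, 47, 53, 36, 26, 28, 28, 29, 28, -1, -1]
680 [0, 0, 7, 7, 17, 67, 67, -1, 66, 66, -1, -1, -1, -1, -1, -1, -1, 8, 0, -1, 0, 1, 0, -1]
690 [0, 0, 0, 0, 0, -1, -1, -1, -1, -1, -1, -1, -1, -1, -1, -1, -1, -1, 0, 0, 0, 0, 0, 0]
```

Run:
```python
from h import *
for n in('scene','top'):
    P=cloud(n,np.load(n+'0.npy')); S=box(P,(430,680),(-240,-100),(30,190))
    a=(S[:,0]+S[:,2])/2**.5; b=(S[:,2]-S[:,0])/2**.5
    print(n,'x range',S[:,0].min(),S[:,0].max(),'z',S[:,2].min())
    for t in np.arange(340,520,10):
        m=abs(a-t)<5
        if m.sum()>8: 
            y=S[m,1]; q=np.percentile(y,[3,97]); print(t,m.sum(),'y',np.round(q,1),'mid',round(q.mean(),1),'b',np.round(np.percentile(b[m],[5,50,95]),1), 'x med',round(np.median(S[m,0])))
    B=box(P,(430,680),(-215,-120),(5,12)); print('base',rect(B),len(B))
```

```text
scene x range 430.0039780556981 583.717863065239 z 30.436711566826148
360 28 y [-191.9 -143.4] mid -167.7 b [-312.9 -284.8 -263.8] x med 457
370 27 y [-190.9 -143.5] mid -167.2 b [-321.9 -284.8 -283.5] x med 465
380 32 y [-192.2 -144.5] mid -168.3 b [-312.  -285.  -283.7] x med 471
390 38 y [-192.1 -144.7] mid -168.4 b [-326.5 -285.1 -283.5] x med 479
400 32 y [-192.7 -144.8] mid -168.7 b [-339.4 -285.5 -283.9] x med 487
410 48 y [-193.1 -145.1] mid -169.1 b [-329.1 -291.1 -283.6] x med 496
420 56 y [-193.  -144.9] mid -168.9 b [-321.7 -298.2 -283.4] x med 509
430 67 y [-193.6 -148.8] mid -171.2 b [-328.5 -293.7 -283.9] x med 511
440 111 y [-196.9 -149.1] mid -173.0 b [-329.5 -293.2 -284. ] x med 519
450 51 y [-193.6 -149.9] mid -171.8 b [-327.4 -294.9 -284.8] x med 528
460 22 y [-186.5 -157.1] mid -171.8 b [-304.2 -294.9 -292.7] x med 534
470 21 y [-184.5 -156.8] mid -170.6 b [-310.4 -295.7 -292.3] x med 542
480 14 y [-179.9 -157.2] mid -168.6 b [-306.8 -294.7 -292.7] x med 548
490 27 y [-187.  -157.1] mid -172.1 b [-311.5 -295.3 -291.8] x med 556
500 217 y [-191.3 -159.6] mid -175.
[... 703 characters left out ...]
-148.3] mid -171.9 b [-315.1 -283.5 -280.8] x med 498
430 137 y [-194.6 -149.9] mid -172.2 b [-314.8 -283.4 -280.9] x med 505
440 256 y [-197.1 -150. ] mid -173.6 b [-326.1 -287.8 -280.9] x med 517
450 96 y [-189.6 -151.6] mid -170.6 b [-304.9 -294.  -289.2] x med 526
460 93 y [-190.2 -157.3] mid -173.7 b [-304.3 -293.6 -290.5] x med 534
470 85 y [-190.3 -157.8] mid -174.1 b [-303.5 -293.8 -289.8] x med 540
480 97 y [-190.7 -158.4] mid -174.6 b [-304.2 -293.2 -289.6] x med 547
490 95 y [-191.7 -158.1] mid -174.9 b [-303.5 -293.2 -289.3] x med 555
500 182 y [-191.5 -159.3] mid -175.4 b [-323.3 -305.1 -291. ] x med 568
base [array([ 507.7, -157.2]), array([156.8,  61. ]), np.float64(12.3)] 530
```

```bash
cat >> h.py <<'E'
def go(x,y,z,psi):
    s=r.sense(); p=s['tool_pos']; a=np.radians(psi); d=np.array([x,y,z])-p
    print('t',round(s['time'],2),'psi',round(s['tcp_rot'][2],2),'turn',round((s['tcp_rot'][2]-psi+180)%360-180,2),
     'shift',np.round([d[0]*np.cos(a)+d[1]*np.sin(a), d[0]*np.sin(a)-d[1]*np.cos(a), -d[2]],1),'F',np.round(s['ft_force'],1),'gap',round(s['finger_gap'],1),'p',np.round(p,1))
E
python3 -m pendant '[[1,0,0,0,8.55],[1,0,0,0,8.55],[1,0,0,0,8.5],[1,-33,-25.4,0,0],[1,-33,-25.4,0,0],[1,-33,-25.4,0,0],[1,-33,-25.4,0,0],[1,-33,-25.4,0,0],[1,-33,-25.4,0,0],[1,-33,-25.4,0,0]]' 100
python3 -m pendant '[[1,-33,-25.4,0,0],[1,-33,-25.4,0,0],[1,-33,-25.4,0,0],[1,-33,-25.4,0,0],[1,-33,-25.4,0,0],[1,0,0,20,0]]'
python3 -c "
from h import *
go(555,-174,97,-93)"
```

```text
time: 2.0
tool_pos: [420.9, -331.5, 231.5]
tcp_rot: [-180.0, -0.0, -93.0]
ft_force: [0.1, -0.8, 1.0]
finger_gap: 85.4
time: 2.6
tool_pos: [559.9, -171.3, 214.4]
tcp_rot: [-179.6, -0.0, -92.8]
ft_force: [-0.3, -0.1, -0.5]
finger_gap: 85.6
t 2.6 psi -92.78 turn 0.22 shift [  3.    4.8 117.4] F [-0.3 -0.1 -0.5] gap 85.6 p [ 559.9 -171.3  214.4]
```

```bash
python3 -m pendant '[[1,3,4.8,35,0],[1,0,0,35,0],[1,0,0,30,0],[1,0,0,15,0],[1,0,0,2,0],[1,0,0,0,0]]'
python3 - <<'E'
from h import *
go(555,-174,97,-93); snap('scene'); im,_=snap('scene'); cv2.imwrite('pics/s1.png',cv2.resize(im[180:380,150:400],None,fx=3,fy=3))
E
```

```text
time: 3.2
tool_pos: [551.1, -177.7, 95.1]
tcp_rot: [-180.0, -0.0, -93.0]
ft_force: [-0.2, 0.0, 0.6]
finger_gap: 85.4
t 3.2 psi -93.04 turn -0.04 shift [-3.9 -3.7 -1.9] F [-0.2  0.   0.6] gap 85.4 p [ 551.1 -177.7   95.1]
```

View pics/s1.png

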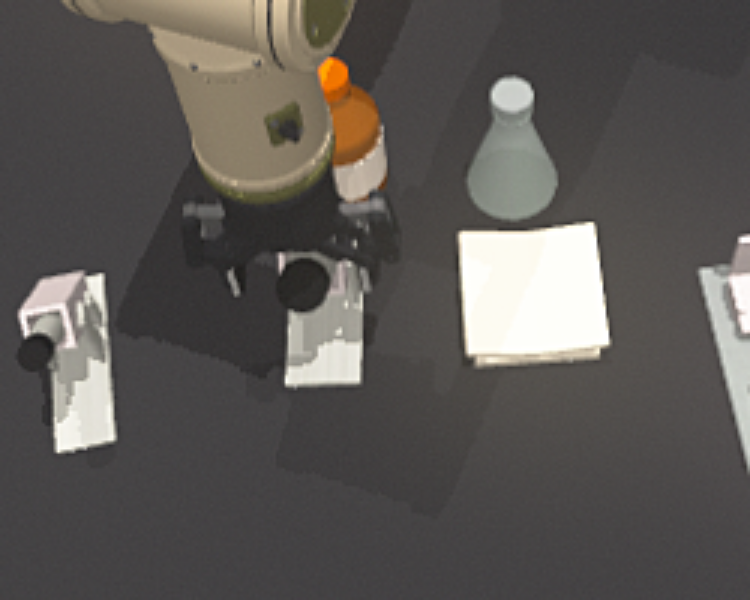

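The cartridge end (303,283) sits between the open fingers, at about (236,280) and (365,285). I'll correct a few millimetres, close, then draw out along the axis.

```bash
python3 -m pendant '[[1,-3.5,-3.7,-2,0],[1,0,0,0,0],[0,0,0,0,0],[0,0,0,0,0],[0,0,0,0,0],[0,0,0,0,0],[0,0,0,0,0],[0,0,0,0,0]]' 110
python3 -c "
from h import *
go(555,-174,97,-93)"
```

```text
time: 4.1
tool_pos: [554.5, -174.4, 96.6]
tcp_rot: [-180.0, -0.0, -93.0]
ft_force: [-1.7, -0.3, 3.9]
finger_gap: 34.2
t 4.1 psi -93.04 turn -0.04 shift [-0.4 -0.5 -0.4] F [-1.7 -0.3  3.9] gap 34.2 p [ 554.5 -174.4   96.6]
```

```bash
python3 -m pendant '[[0,0,-4,-4,0],[0,0,-8,-8,0],[0,0,-8,-8,0],[0,0,-8,-8,0],[0,0,-8,-8,0],[0,0,-8,-8,0],[0,0,-8,-8,0],[0,0,-8,-8,0],[0,0,-8,-8,0],[0,0,-8,-8,0]]'
python3 -m pendant '[[0,0,0,-20,0],[0,0,0,-10,0],[0,0,0,0,0],[0,0,0,0,0]]'
python3 - <<'E'
from h import *
go(555,-174,97,-93); im,d=snap('scene'); cv2.imwrite('pics/s2.png',cv2.resize(im[180:430,150:400],None,fx=2.4,fy=2.4))
E
```

```text
time: 5.1
tool_pos: [632.2, -178.2, 173.5]
tcp_rot: [-179.9, -0.0, -93.0]
ft_force: [-0.2, 0.5, -2.4]
finger_gap: 33.8
time: 5.5
tool_pos: [630.8, -178.2, 202.4]
tcp_rot: [-179.9, -0.0, -93.0]
ft_force: [-0.3, 0.3, -4.1]
finger_gap: 33.9
t 5.5 psi -93.03 turn -0.03 shift [ -0.3  76.  105.4] F [-0.3  0.3 -4.1] gap 33.9 p [ 630.8 -178.2  202.4]
```

View pics/s2.png

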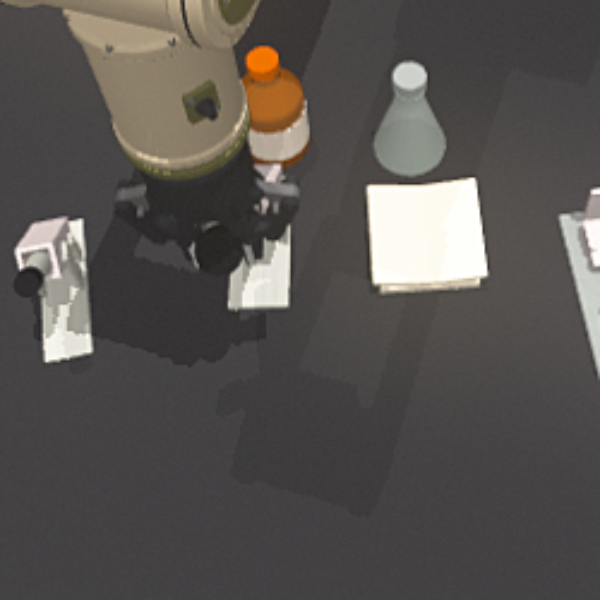

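Run:
```python
from h import *
im,d=snap('scene'); P=cloud('scene',d); Q=box(P,(630,690),(-215,-145),(205,275))
c0=np.array([649,-179,241.]); Q=Q[np.linalg.norm(Q-c0,axis=1)<26]
for k in range(4):
    m=Q.mean(0); n=np.linalg.svd(Q-m)[2][2]; n*=np.sign(n[2]); Q=Q[abs((Q-m)@n)<3]
print(len(Q),m,n,np.degrees(np.arcsin(n[2])))
go(553,-6,120,-90.5)
```

```text
308 [ 646.28557541 -178.15935465  239.76576994] [ 0.72219451 -0.02024324  0.69139374] 43.740536711726996
t 5.6 psi -93.04 turn -2.54 shift [-171.3   78.4   81.1] F [-0.1  0.8 -3.8] gap 34.1 p [ 629.9 -178.   201.1]
```

```bash
python3 -m pendant '[[0,0,0,0,-2.5],[0,-35,0,0,0],[0,-40,15,0,0],[0,-40,20,0,0],[0,-36,23,0,0],[0,-20.3,20.4,0,0],[0,0,0,40,0],[0,0,0,41,0],[0,0,0,0,0],[0,0,0,0,0]]'
python3 - <<'E'
from h import *
go(553,-6,95,-90.5)
E
```

```text
time: 6.6
tool_pos: [552.5, -6.1, 120.5]
tcp_rot: [179.8, 0.0, -90.5]
ft_force: [0.0, -0.1, -2.8]
finger_gap: 34.0
t 6.6 psi -90.54 turn -0.04 shift [-0.2 -0.5 25.5] F [ 0.  -0.1 -2.8] gap 34.0 p [552.5  -6.1 120.5]
```

```bash
python3 -m pendant '[[0,0,0,12,0],[0,0,0,12,0],[0,0,0,2,0],[0,0,0,2,0],[0,0,0,0,0]]'
python3 - <<'E'
from h import *
go(553,-6,95,-90.5)
E
```

```text
time: 7.1
tool_pos: [553.8, -6.3, 93.6]
tcp_rot: [-180.0, -0.0, -90.5]
ft_force: [0.2, -1.0, -2.3]
finger_gap: 33.9
t 7.1 psi -90.54 turn -0.04 shift [-0.3  0.8 -1.4] F [ 0.2 -1.  -2.3] gap 33.9 p [553.8  -6.3  93.6]
```

```bash
python3 -m pendant '[[0,0,0,0,0],[0,0,-4,3.1,0],[0,0,-4,3.2,0],[0,0,-3.7,3.5,0],[0,0,-3.7,3.5,0]]' 25
python3 - <<'E'
from h import *
go(599,-6,17,-90.5)
E
```

```text
time: 7.6
tool_pos: [570.1, -6.3, 80.4]
tcp_rot: [-179.9, 0.0, -90.5]
ft_force: [-1.1, 0.5, 8.0]
finger_gap: 34.1
t 7.6 psi -90.54 turn -0.04 shift [ -0.6 -28.9  63.4] F [-1.1  0.5  8. ] gap 34.1 p [570.1  -6.3  80.4]
```

```bash
python3 -m pendant '[[0,0,-6.7,7.6,0],[0,0,-6,8.2,0],[0,0,0,0,0]]' 20
python3 - <<'E'
from h import *
go(599,-6,17,-90.5)
im,d=snap('scene'); P=cloud('scene',d); p=r.sense()['tool_pos']; Q=P[np.linalg.norm(P-(p+[22,0,32]),axis=1)<20]
Q=Q[Q[:,0]>p[0]+13]
for k in range(4):
    m=Q.mean(0); n=np.linalg.svd(Q-m)[2][2]; n*=np.sign(n[0]); Q=Q[abs((Q-m)@n)<3]
print(len(Q),m-p,n,np.degrees(np.arcsin(n[2])))
cv2.imwrite('pics/s3.png',cv2.resize(im[180:430,200:450],None,fx=2.4,fy=2.4))
E
```

```text
time: 7.9
tool_pos: [582.7, -6.6, 63.6]
tcp_rot: [-180.0, -0.0, -90.5]
ft_force: [1.2, -0.1, 2.4]
finger_gap: 33.8
t 7.9 psi -90.53 turn -0.03 shift [ -0.8 -16.3  46.6] F [ 1.2 -0.1  2.4] gap 33.8 p [582.7  -6.6  63.6]
161 [21.75115318  0.35580153 32.19477635] [9.27959137e-01 1.52737580e-04 3.72681923e-01] 21.88111381522189
```

View pics/s3.png

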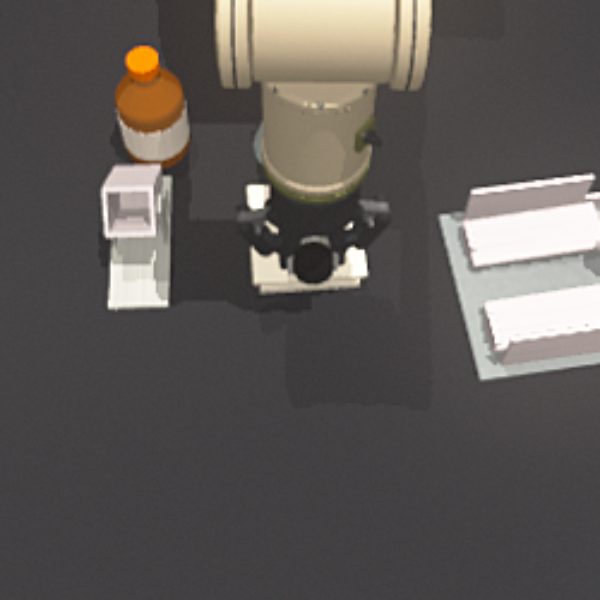

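The cartridge pivots in the pads and is now at about 22°, over the tray (cap at pixel 313,260). I'll continue along the arc.

```bash
python3 -m pendant '[[0,0,-5.3,8.7,0],[0,0,-4.5,9,0],[0,0,-3.8,9.5,0],[0,0,-2.2,9.4,0],[0,0,-0.5,8,0],[0,0,0,0,0]]' 20
python3 - <<'E'
from h import *
go(599,-6,17,-90.5)
im,d=snap('scene'); P=cloud('scene',d); p=r.sense()['tool_pos']; Q=P[np.linalg.norm(P-(p+[25,0,21]),axis=1)<19]
Q=Q[Q[:,0]>p[0]+13]
for k in range(4):
    m=Q.mean(0); n=np.linalg.svd(Q-m)[2][2]; n*=np.sign(n[0]); Q=Q[abs((Q-m)@n)<3]
print(len(Q),m,m-p,n,np.degrees(np.arcsin(n[2])))
E
```

```text
time: 8.55
tool_pos: [596.8, -6.6, 17.8]
tcp_rot: [179.9, 0.0, -90.5]
ft_force: [1.9, -1.0, 1.7]
finger_gap: 33.6
t 8.55 psi -90.54 turn -0.04 shift [-0.6 -2.2  0.8] F [ 1.9 -1.   1.7] gap 33.6 p [596.8  -6.6  17.8]
87 [620.12412466  -6.93163919  40.53524134] [23.38246143 -0.40311115 22.20799582] [ 0.99927933 -0.0285012   0.02507013] 1.4365630652801622
```

```bash
python3 -m pendant '[[0,0,0,1,0],[0.55,0,0,0,0],[0.7,0,0,0,0],[0.7,0,0,0,0],[0.7,0,0,0,0],[0.7,0,0,0,0],[0.7,0,0,0,0]]' 20
python3 -m pendant '[[0.7,0,0,-20,0],[0.7,0,0,-40,0],[1,0,0,-40,0],[1,0,0,-20,0],[1,0,0,0,0]]'
python3 - <<'E'
from h import *
im,d=snap('scene','s4.png'); P=cloud('scene',d); Q=box(P,(460,640),(-40,30),(48,70)); print(rect(Q),np.percentile(Q[:,2],[5,50,95]),Q[:,0].min(),Q[:,0].max(),len(Q))
im,d=snap('top'); P=cloud('top',d); Q=box(P,(460,640),(-40,30),(48,70)); print(rect(Q),Q[:,0].min(),Q[:,0].max(),len(Q))
print([(np.round(x['at']),x['score']) for x in optics.search_frame('scene','cartridge_center')[:2]])
go(550,-6,100,-90.5)
cv2.imwrite('pics/t4.png',cv2.resize(im[150:330,240:480],None,fx=3,fy=3))
E
```

```text
time: 9.3
tool_pos: [598.1, -6.6, 18.7]
tcp_rot: [-180.0, 0.0, -90.5]
ft_force: [-0.2, 0.2, 0.8]
finger_gap: 59.3
time: 9.8
tool_pos: [600.9, -6.9, 143.6]
tcp_rot: [-179.5, -0.0, -90.5]
ft_force: [0.6, -0.3, 0.5]
finger_gap: 85.2
[array([571.5,  -6.1]), array([ 31.3, 102.6]), np.float64(89.8)] [48.8205635  53.3824783  57.04851919] 520.1636668417966 622.7862732945036 494
[array([603.5,  -6.8]), array([35.4, 32.2]), np.float64(1.4)] 585.7923715303027 621.352648557433 236
[(array([583.,  -7.,  55.]), 0.82)]
t 9.95 psi -90.54 turn -0.04 shift [-0.2 47.4 37.5] F [ 0.2  0.5 -0.5] gap 85.6 p [597.4  -6.6 137.5]
```

View pics/s4.png

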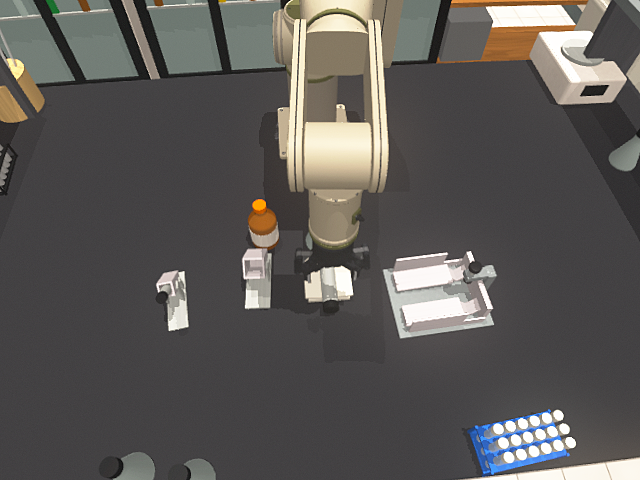

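```bash
python3 -m pendant '[[0.7,0,22,0,0],[0.7,0,23.4,0,0],[0.7,0,0,40,0],[0.7,0,0,40,0],[0.7,0,0,22,0],[0.7,0,0,6,0],[0.7,0,0,0,0],[0.7,0,0,0,0]]' 20
python3 - <<'E'
from h import *
go(552,-6.5,25,-90)
E
```

```text
time: 10.75
tool_pos: [553.3, -6.3, 31.4]
tcp_rot: [-179.9, -0.0, -90.5]
ft_force: [1.1, -0.5, 0.0]
finger_gap: 60.0
t 10.75 psi -90.54 turn -0.54 shift [0.2 1.3 6.4] F [ 1.1 -0.5  0. ] gap 60.0 p [553.3  -6.3  31.4]
```

```bash
python3 -m pendant '[[0.7,0,1,6,0],[0.7,0,0,0,0],[0,0,0,0,0],[0,0,0,0,0],[0,0,0,0,0],[0,0,0,0,0],[0,0,0,0,0]]' 60
python3 -m pendant '[[0,0,0,-10,0],[0,0,0,-30,0],[0,0,0,-40,0],[0,0,0,-30,0],[0,0,0,0,0],[0,0,0,0,0]]' 80
python3 - <<'E'
from h import *
a=np.radians(2.8); v=np.array([591.3,307.3]); ey=np.array([-np.sin(a),np.cos(a)])
im,d=snap('scene'); P=cloud('scene',d); p=r.sense()['tool_pos']; Q=box(P,(p[0]-100,p[0]+100),(p[1]-19,p[1]+19),(p[2]-15,p[2]+40)); Q=Q[Q[:,0]>p[0]+20]; print(Q[:,0].max()-p[0],np.round([Q[:,2].max()-p[2], np.percentile(Q[:,1],3)-p[1],np.percentile(Q[:,1],97)-p[1]],1), rect(Q))
for s in range(20,80,8):
    q=Q[abs(Q[:,0]-p[0]-s)<4]; print(s,len(q),np.round(np.percentile(q[:,2],97)-p[2],1) if len(q) else '')
t=v-120*ey; print(t); go(t[0],t[1],100,-87.2)
E
```

```text
time: 11.45
tool_pos: [552.2, -6.3, 25.4]
tcp_rot: [-179.9, -0.0, -90.5]
ft_force: [-2.4, 1.1, 6.4]
finger_gap: 34.3
time: 12.05
tool_pos: [551.7, -6.2, 134.7]
tcp_rot: [-180.0, -0.0, -90.5]
ft_force: [-0.3, 0.4, -3.8]
finger_gap: 33.4
73.71545640683269 [ 34.4 -16.8  16.4] [array([597.5,  -5.9]), array([36.2, 53.4]), np.float64(89.0)]
20 29 32.4
28 56 32.4
36 57 32.7
44 61 32.0
52 57 32.1
60 61 33.3
68 147 31.9
76 24 30.2
[597.16197238 187.44326352]
t 12.1 psi -90.54 turn -3.34 shift [-191.   -55.9   33.2] F [-0.2 -0.2 -4.4] gap 33.5 p [550.7  -6.1 133.2]
```

```bash
python3 -m pendant '[[0,0,0,0,-3.34],[0,-30,-8.8,0,0],[0,-40,-11.7,0,0],[0,-40,-11.7,0,0],[0,-40,-11.7,0,0],[0,-33.1,-9.7,0,0],[0,0,0,20,0],[0,0,0,30,0],[0,0,0,0,0],[0,0,0,0,0]]'
python3 - <<'E'
from h import *
go(595.3,179.4,29,-87.2)
im,d=snap('scene'); P=cloud('scene',d); p=r.sense()['tool_pos']
F=box(P,(480,720),(140,300),(62,74)); F=F[abs(F[:,0]-600)>70]; print('fence lo/hi x',np.percentile(F[F[:,0]<600][:,0],[5,50,95]),np.percentile(F[F[:,0]>600][:,0],[5,50,95]))
Q=box(P,(p[0]-100,p[0]+100),(p[1]-25,p[1]+25),(p[2]-6,p[2]+40)); print(Q[:,0].max(), np.percentile(Q[:,0],[1,99]))
im,d=snap('top'); Pt=cloud('top',d); F=box(Pt,(480,720),(140,300),(62,74)); print(np.percentile(F[F[:,0]<600][:,0],[5,50,95]),np.percentile(F[F[:,0]>600][:,0],[5,50,95]))
cv2.imwrite('pics/t5.png',cv2.resize(im[130:270,90:270],None,fx=4,fy=4))
E
```

```text
time: 13.1
tool_pos: [594.0, 178.7, 81.9]
tcp_rot: [179.7, -0.1, -87.2]
ft_force: [0.9, -0.3, -2.6]
finger_gap: 33.7
t 13.1 psi -87.2 turn -0.0 shift [-0.6 -1.4 52.9] F [ 0.9 -0.3 -2.6] gap 33.7 p [594.  178.7  81.9]
fence lo/hi x [520.92698437 523.34929922 525.72044284] [670.88540913 674.1091804  677.65146347]
664.72277672493 [527.46434738 664.19071559]
[585.33519838 585.33519838 585.33519838] [669.1516577  674.12527603 676.37905301]
```

View pics/t5.png

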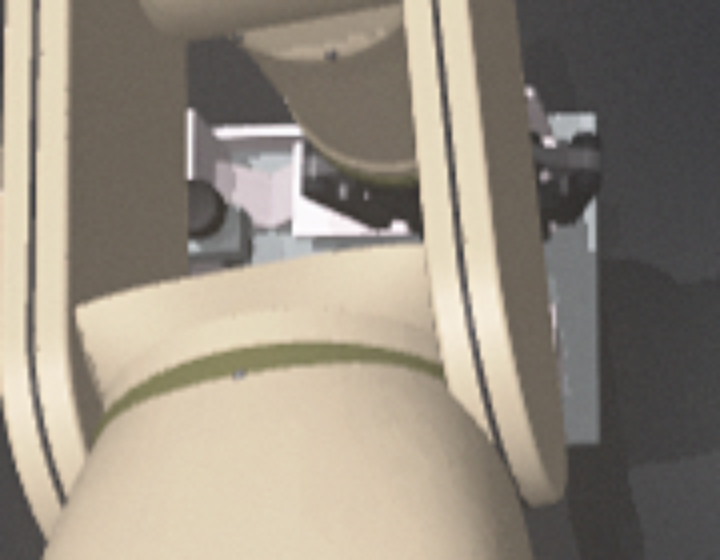

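The hand is over the runners, with the arm hiding most of the top view; the knob is at (205,205). The cartridge's far end is at x≈664.7, so its centre is about 2 mm short, and I'll shift by that and lower.

```bash
python3 -m pendant '[[0,-0.5,-2.5,20,0],[0,0,0,20,0],[0,0,0,9,0],[0,0,0,2,0],[0,0,0,0,0],[0,0,0,0,0]]'
python3 - <<'E'
from h import *
go(596,179.4,29,-87.2)
E
```

```text
time: 13.8
tool_pos: [599.7, 180.1, 35.2]
tcp_rot: [-179.9, 0.0, -87.2]
ft_force: [-0.3, -0.3, -3.1]
finger_gap: 33.6
t 13.8 psi -87.2 turn -0.0 shift [0.5 3.8 6.2] F [-0.3 -0.3 -3.1] gap 33.6 p [599.7 180.1  35.2]
```

```bash
python3 -m pendant '[[0,0,1.5,2,0],[0,0,0,0,0],[0,0,0,0,0]]'
python3 - <<'E'
from h import *
go(596,179.4,29,-87.2)
im,d=snap('scene'); P=cloud('scene',d); p=r.sense()['tool_pos']
Q=box(P,(p[0]-100,p[0]+100),(p[1]-25,p[1]+25),(p[2]-6,p[2]+40));print(Q[:,0].max(), np.percentile(Q[:,0],[1,99]))
im=im[230:350,370:510]; cv2.imwrite('pics/s6.png',cv2.resize(im,None,fx=5,fy=5))
E
```

```text
time: 14.1
tool_pos: [597.2, 179.9, 31.9]
tcp_rot: [-180.0, 0.0, -87.2]
ft_force: [-0.1, -0.8, -3.1]
finger_gap: 33.8
t 14.1 psi -87.19 turn 0.01 shift [0.4 1.3 2.9] F [-0.1 -0.8 -3.1] gap 33.8 p [597.2 179.9  31.9]
678.9896720920423 [522.05327116 678.42599848]
```

View pics/s6.png

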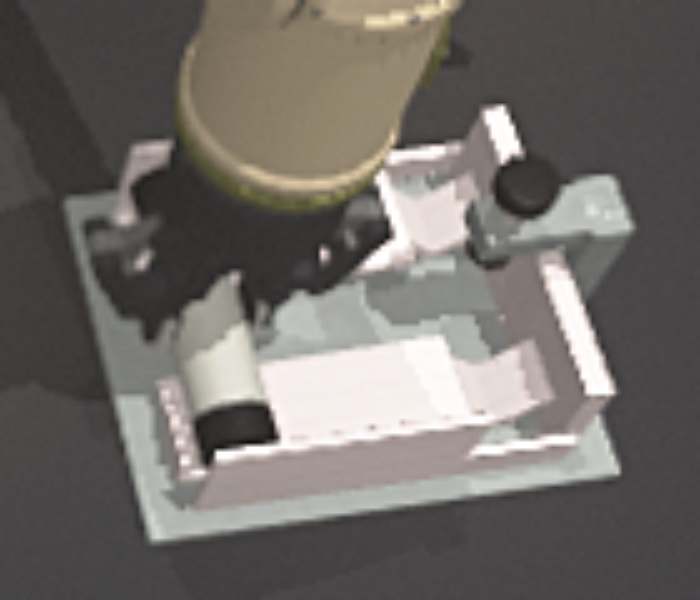

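The cartridge lies above the runners between the fences, close to the lip (cap at 237,425). I'll lower the last 3 mm and release.

```bash
python3 -m pendant '[[0,0,0,1.5,0],[0,0,0,1.5,0],[0,0,0,0,0],[0,0,0,0,0]]'
python3 -m pendant '[[0.7,0,0,0,0],[0.7,0,0,0,0],[0.7,0,0,0,0],[0.7,0,0,0,0],[0.7,0,0,0,0],[0.7,0,0,0,0],[0.7,0,0,0,0]]' 20
python3 -m pendant '[[0.7,0,0,-15,0],[0.7,0,0,-25,0],[0.7,0,0,-35,0],[1,0,0,-15,0],[1,0,0,0,0],[1,0,0,0,0]]'
python3 - <<'E'
from h import *
im,d=snap('scene','s7.png'); P=cloud('scene',d)
Q=box(P,(500,690),(140,215),(49,62)); Q=Q[(abs(Q[:,0]-597)<66)]; print(len(Q),rect(Q),np.polyfit(Q[:,0]-597,Q[:,1],1))
C=box(P,(655,675),(150,215),(30,63)); print('cap',np.percentile(C[:,0],[50,95,99]))
h=box(P,(560,620),(280,335),(136,150)); print('knob',rect(h))
a=np.radians(2.8); v=np.array([591.3,307.3]); ex=np.array([np.cos(a),np.sin(a)]); ey=np.array([-ex[1],ex[0]])
print('cart in holder',(np.median(Q[:,:2],0)-v)@np.c_[ex,ey])
t=v-178*ey; go(t[0],t[1],100,2.8)
E
```

```text
time: 14.55
tool_pos: [597.6, 180.0, 30.5]
tcp_rot: [-180.0, 0.0, -87.2]
ft_force: [-7.0, -1.6, 11.7]
finger_gap: 33.5
time: 15.25
tool_pos: [597.1, 179.9, 28.5]
tcp_rot: [180.0, 0.0, -87.2]
ft_force: [0.1, 0.0, -0.3]
finger_gap: 59.7
time: 15.85
tool_pos: [597.2, 179.9, 118.5]
tcp_rot: [-180.0, 0.0, -87.2]
ft_force: [-0.2, 0.2, -0.6]
finger_gap: 85.5
587 [array([597.2, 175. ]), array([131.3,  34.1]), np.float64(1.1)] [-1.55573496e-03  1.73825911e+02]
cap [662.63130336 667.97321475 673.75206692]
knob [array([590.6, 308.8]), array([27.1, 25.9]), np.float64(61.1)]
cart in holder [  12.15637249 -135.14920613]
t 15.9 psi -87.2 turn -90.0 shift [ 1.2 50.3 17.2] F [-0.2  0.2 -0.4] gap 85.6 p [596.4 179.6 117.2]
```

View pics/s7.png

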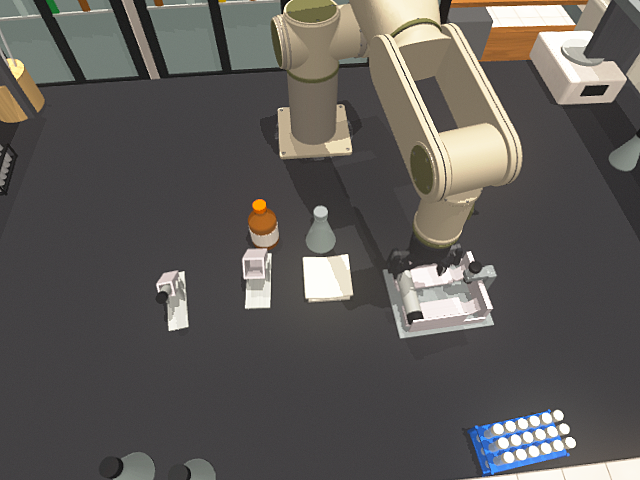

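```bash
python3 -m pendant '[[1,0,0,0,-8.55],[1,0,0,0,-8.55],[1,0,0,0,-8.55],[1,0,0,0,-8.55],[1,0,0,0,-8.55],[1,0,0,0,-8.55],[1,0,0,0,-8.55],[1,0,0,0,-8.55],[1,0,0,0,-8.55],[1,0,0,0,-8.55]]'
python3 -m pendant '[[1,0,0,0,-4.5],[1,0,20,0,0],[1,0,24,0,0],[1,0,0,0,0],[1,0,0,0,0]]'
python3 - <<'E'
from h import *
go(599.7,135.5,28,2.8)
E
```

```text
time: 16.9
tool_pos: [595.7, 179.5, 116.0]
tcp_rot: [179.9, 0.2, -1.3]
ft_force: [0.4, 0.1, 0.1]
finger_gap: 85.2
time: 17.4
tool_pos: [598.2, 135.4, 116.7]
tcp_rot: [-180.0, 0.2, 2.7]
ft_force: [-0.9, 0.1, 0.2]
finger_gap: 85.5
t 17.4 psi 2.73 turn -0.07 shift [ 1.5  0.  88.7] F [-0.9  0.1  0.2] gap 85.5 p [598.2 135.4 116.7]
```

```bash
python3 -m pendant '[[1,1.5,0,30,0],[1,0,0,35,0],[1,0,0,18,0],[1,0,0,5,0],[1,0,0,0,0],[1,0,0,0,0]]'
python3 - <<'E'
from h import *
go(599.7,135.5,28,2.8)
im,d=snap('scene'); cv2.imwrite('pics/s8.png',cv2.resize(im[220:350,370:510],None,fx=4.5,fy=4.5))
E
```

```text
time: 18.0
tool_pos: [601.7, 136.5, 31.8]
tcp_rot: [-180.0, -0.1, 2.8]
ft_force: [0.1, -0.1, 0.7]
finger_gap: 85.6
t 18.0 psi 2.83 turn 0.03 shift [-2.   0.9  3.8] F [ 0.1 -0.1  0.7] gap 85.6 p [601.7 136.5  31.8]
```

View pics/s8.png

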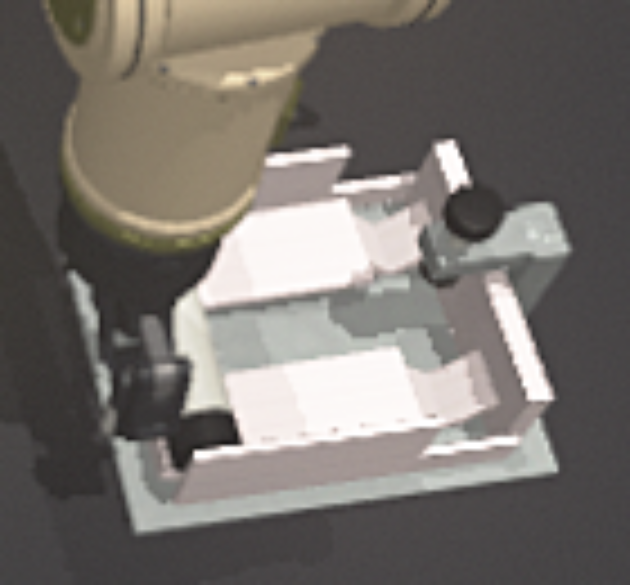

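The fingers stand behind the cartridge (cap at 205,430), above the lip. Next is a square two-finger push, stopping short of the knob so the cartridge coasts the rest.

```bash
python3 -m pendant '[[1,-1,0,3,0],[1,0,-8,0,0],[1,0,-9,0,0],[1,0,-15,0,0],[1,0,-25,0,0],[1,0,-25,0,0],[1,0,-25,0,0],[1,0,0,0,0],[1,0,0,0,0],[1,0,0,0,0]]' 20
python3 - <<'E'
from h import *
go(591.3,307.3,143,2.8)
im,d=snap('scene'); cv2.imwrite('pics/s9.png',cv2.resize(im[220:350,370:510],None,fx=4.5,fy=4.5))
E
```

```text
time: 19.05
tool_pos: [594.3, 242.7, 27.3]
tcp_rot: [180.0, 0.0, 2.8]
ft_force: [0.0, -0.1, 0.3]
finger_gap: 85.4
t 19.05 psi 2.81 turn 0.01 shift [ 1.000e-01 -6.470e+01 -1.157e+02] F [ 0.  -0.1  0.3] gap 85.4 p [594.3 242.7  27.3]
```

View pics/s9.png

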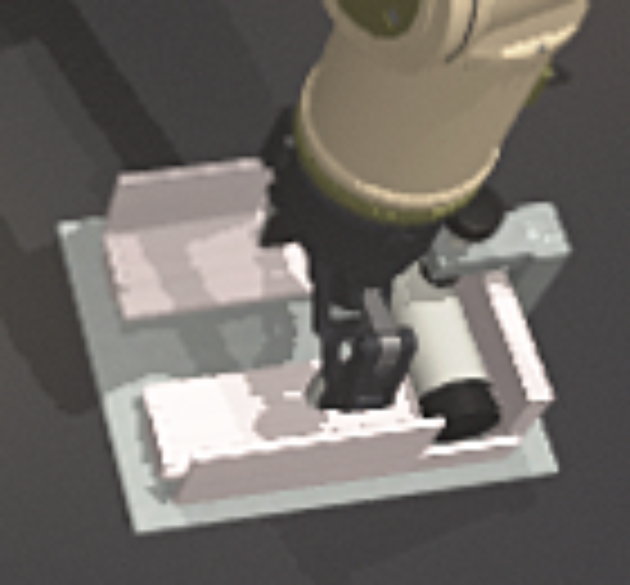

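The cartridge looks dropped into the vee (cap at 460,408). I'll back off, rise, shut the fingers and check.

```bash
python3 -m pendant '[[1,0,20,0,0],[1,0,30,0,0],[1,0,10,-30,0],[0,0,0,-45,0],[0,0,0,-45,0],[0,0,0,-20,0],[0,0,0,0,0],[0,0,0,0,0]]'
python3 - <<'E'
from h import *
a=np.radians(2.8); v=np.array([591.3,307.3]); ex=np.array([np.cos(a),np.sin(a)]); ey=np.array([-ex[1],ex[0]])
for n in('scene','top'):
    im,d=snap(n); P=cloud(n,d); W=np.c_[(P[:,:2]-v)@np.c_[ex,ey],P[:,2]]
    Q=box(W,(15,80),(-25,22),(46,66)); q=box(W,(-80,-15),(-25,22),(46,66))
    for A in(Q,q): 
        if len(A)>20: print(n,len(A),np.round([A[:,0].min(),A[:,0].max()],1),'ymid',A[:,1].mean().round(1),'top',np.percentile(A[:,2],[50,95]).round(1))
    k=box(P,(560,620),(280,335),(136,150)); print('knob',rect(k),np.percentile(k[:,2],[50,95]) if len(k) else '')
go(590.8,308,155,2.8)
E
```

```text
time: 19.9
tool_pos: [597.7, 182.2, 167.7]
tcp_rot: [-180.0, -0.0, 2.7]
ft_force: [-0.9, 0.0, -1.2]
finger_gap: 12.1
scene 342 [15.4 79.8] ymid -1.8 top [54.5 58. ]
scene 259 [-77.1 -15.2] ymid -4.5 top [55. 59.]
knob [array([591.4, 308.4]), array([25. , 28.3]), np.float64(36.4)] [139.52878535 142.05451729]
top 363 [18.3 74.5] ymid -2.3 top [54.8 58.8]
knob [array([589.5, 307.3]), array([25.8, 26.2]), np.float64(19.4)] [139.04225534 141.87380201]
t 20.0 psi 2.77 turn -0.03 shift [   0.5 -125.9   10.5] F [ 0.3  0.7 -0.6] gap -0.2 p [596.4 182.2 165.5]
```

```bash
python3 -m pendant '[[0,0.5,-30,0,0],[0,0,-40,0,0],[0,0,-40,0,0],[0,0,-15.6,0,0],[0,0,0,0,0],[0,0,0,0,0],[0,0,0,10,0],[0,0,0,6,0],[0,0,0,0,0]]'
python3 - <<'E'
from h import *
go(590.8,307.7,124,2.8)
E
```

```text
time: 20.9
tool_pos: [591.1, 306.8, 149.4]
tcp_rot: [179.9, 0.2, 2.7]
ft_force: [-0.7, -0.1, 0.8]
finger_gap: 0.1
t 20.9 psi 2.72 turn -0.08 shift [-0.3 -0.9 25.4] F [-0.7 -0.1  0.8] gap 0.1 p [591.1 306.8 149.4]
```

```bash
python3 -m pendant '[[0,-0.3,-0.5,5,0],[0,0,0,3,0],[0,0,0,3,0],[0,0,0,3,0],[0,0,0,3,0],[0,0,0,2,0],[0,0,0,0,0],[0,0,0,0,0]]'
python3 -m pendant '[[0,0,0,1.5,0],[0,0,0,0,0]]'
```

```text
time: 21.7
tool_pos: [591.6, 308.9, 132.4]
tcp_rot: [-180.0, 0.0, 2.8]
ft_force: [0.7, 0.2, -0.5]
finger_gap: 0.0
time: 21.9
tool_pos: [591.6, 309.0, 131.1]
tcp_rot: [-180.0, -0.0, 2.8]
ft_force: [-0.3, -0.6, 2.3]
finger_gap: -0.1
```

```bash
python3 -m pendant '[[0,0,0,2,0],[0,0,0,2,0]]'
python3 -m pendant '[[0,0,0,1,0]]'
python3 -m pendant '[[0,0,0,0,0]]'
python3 - <<'E'
from h import *
for n in ('scene',):
    im,d=snap(n); P=cloud(n,d); k=box(P,(560,625),(280,340),(112,146)); print(n,rect(k),np.histogram(k[:,2],bins=range(112,148,4)))
    cv2.imwrite('pics/s10.png',cv2.resize(im[200:350,400:540],None,fx=4,fy=4))
E
```

```text
time: 22.1
tool_pos: [591.7, 309.0, 127.3]
tcp_rot: [-180.0, -0.0, 2.8]
ft_force: [-1.6, 0.0, 3.6]
finger_gap: -0.0
time: 22.2
tool_pos: [591.7, 309.0, 126.0]
tcp_rot: [-180.0, -0.0, 2.8]
ft_force: [-1.2, 0.0, 2.3]
finger_gap: -0.1
time: 22.3
tool_pos: [591.6, 309.0, 125.9]
tcp_rot: [-180.0, -0.0, 2.8]
ft_force: [-0.2, 0.9, 1.5]
finger_gap: -0.1
scene [array([594.1, 304.1]), array([28.9, 16.9]), np.float64(30.1)] (array([ 8, 16, 18, 22,  6, 11, 14, 12]), array([112, 116, 120, 124, 128, 132, 136, 140, 144]))
```

View pics/s10.png

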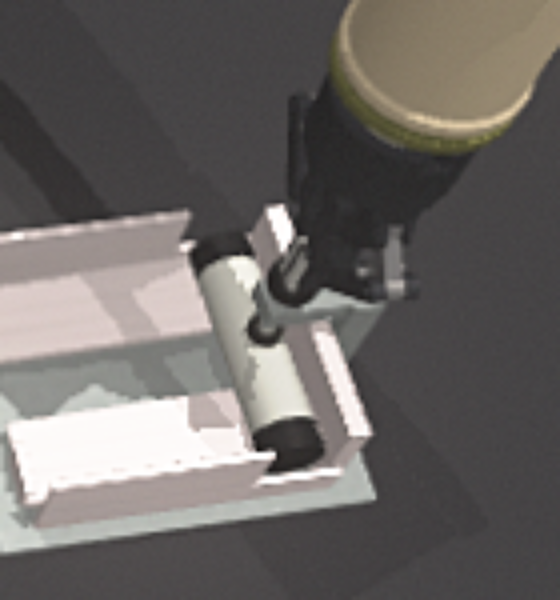

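The pad (265,330) is just above the seated cartridge. I'll press in small steps.

```bash
python3 -m pendant '[[0,0,0,1,0],[0,0,0,1,0]]' | egrep 'pos|force'
python3 -m pendant '[[0,0,0,0.5,0]]'| egrep 'pos|force'
python3 -m pendant '[[0,0,0,0.3,0]]'| egrep 'pos|force'
python3 -m pendant '[[0,0,0,0.3,0]]'| egrep 'pos|force'
```

```text
tool_pos: [591.6, 308.9, 124.2]
ft_force: [-0.9, 0.7, 3.0]
tool_pos: [591.6, 308.9, 123.6]
ft_force: [-1.2, 0.4, 2.6]
tool_pos: [591.6, 308.9, 123.5]
ft_force: [-1.5, 0.6, 4.6]
tool_pos: [591.7, 308.9, 123.5]
ft_force: [-0.5, 0.2, 7.0]
```

```bash
python3 -m pendant '[[0,0,0,0.3,0]]'| egrep 'pos|force'
python3 -m pendant '[[0,0,0,0.3,0]]'| egrep 'pos|force'
python3 -m pendant '[[0,0,0,0.2,0]]'| egrep 'pos|force'
```

```text
tool_pos: [591.7, 308.9, 123.4]
ft_force: [-3.3, -0.8, 8.4]
tool_pos: [591.7, 308.9, 123.4]
ft_force: [-2.8, -0.3, 9.7]
tool_pos: [591.7, 308.9, 123.4]
ft_force: [-4.9, -0.9, 10.7]
```

```bash
python3 -m pendant '[[0,0,0,0.5,0]]'| egrep 'pos|force'
python3 -m pendant '[[0,0,0,0.4,0],[0,0,0,0,0],[0,0,0,0,0]]'| egrep 'pos|force'
```

```text
tool_pos: [591.7, 308.9, 123.3]
ft_force: [-6.8, -2.1, 14.0]
tool_pos: [591.8, 309.0, 123.3]
ft_force: [-5.9, -1.5, 14.1]
```

```bash
python3 -m pendant '[[0,0,0,0.4,0],[0,0,0,0,0],[0,0,0,0,0]]'| egrep 'pos|force'
python3 -m pendant '[[0,0,0,-2,0],[0,0,0,-5,0],[0,0,0,-20,0],[0,0,0,-40,0],[0,0,30,0,0],[0,0,50,0,0],[0,0,50,0,0],[0,0,30,0,0],[0,0,0,0,0],[0,0,0,0,0]]'
python3 - <<'E'
from h import *
a=np.radians(2.8); v=np.array([591.3,307.3]); ex=np.array([np.cos(a),np.sin(a)]); ey=np.array([-ex[1],ex[0]])
im,d=snap('scene'); P=cloud('scene',d); k=box(P,(560,620),(285,335),(108,150)); print('knob',rect(k),np.percentile(k[:,2],[50,95]))
W=np.c_[(P[:,:2]-v)@np.c_[ex,ey],P[:,2]]
for s in(-50,-30,30,50):
    A=box(W,(s-10,s+10),(-22,14),(40,66)); print(s,len(A),A[:,1].mean().round(1),np.percentile(A[:,2],95).round(1))
cv2.imwrite('pics/s11.png',im)
E
```

```text
tool_pos: [591.8, 308.9, 123.3]
ft_force: [-7.6, -3.3, 16.1]
time: 24.85
tool_pos: [599.3, 148.4, 187.6]
tcp_rot: [-180.0, 0.0, 2.7]
ft_force: [0.4, 0.4, -0.6]
finger_gap: -0.1
knob [array([590.5, 307.6]), array([25.7, 28.5]), np.float64(85.7)] [122.15950216 125.05714207]
-50 114 -4.7 58.6
-30 94 -7.9 58.9
30 120 -4.0 58.3
50 130 -4.0 58.8
```

```bash
python3 -c "
from h import *
snap('scene')
for q in['slim_center','flask','media']: print(q,[np.round(x['at']) for x in optics.search_frame('scene',q)[:1]])
from bench import hand_in
print(hand_in(), r.sense()['time'])"
```

```text
slim_center [array([ 598., -357.,  127.])]
flask [array([421., -15.,  50.])]
media [array([ 416., -151.,   94.])]
the job is handed in; nothing more can be done
the job is handed in; nothing more can be done
```

The cartridge is seated in the vee with the clamp pad down on it, and I handed the job in at about 25 s of the 67 s allowed; it reported no verdict.

- **Moves:** I drew the thick cartridge out along its axis, pivoted it flat in the tray and let go. I then took it across the middle, set it on the runners and let go. The hand cannot tilt with these rows, so I pushed it squarely with the two open fingers. I stopped short of the knob and it coasted over the edge into the vee.
- **Clamp:** I pressed the knob straight down to 16 N at the wrist. Less about 4 N of plunger friction, that puts roughly 12 N on the cartridge. I then withdrew the hand.
- **Last checks:**
  - **Cartridge height:** its top reads about 58.5 mm at four points along it, against 57.5 mm when seated. That is within the roughly 1–2 mm camera error.
  - **Knob:** its top is at about 123 mm, so the plunger is down about 20 mm.
  - **Bystanders:** the slim cartridge, flask and bottle read within 4 mm of where they started.
- **Not confirmed:**
  - **Pad contact:** whether the pad still touches is inferred from the knob height and press force; I could not measure it.
  - **Lengthwise position:** this was not measured cleanly, but the fences limit it to about ±5 mm.
  - **Final picture:** the last one could not be viewed because the picture limit was reached, so the final check is by numbers only.

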